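# Lever a panini grill's rear feet back onto their riser pads

### The job

The heavy panini grill has been knocked sideways and its two rear feet have come down off the orange riser pads that make the fat run to its front. Push the toe of the pry bar in under the rear of its base, lever the rear up over the wooden block just far enough to clear the pads (less than 20 mm off the counter), swing the bar to carry both rear feet over their pads, lower the grill gently so that each foot stands wholly on its pad, then draw the bar right out from under the grill, lay its handle back down on the counter and let go. Move the grill only with the bar, never with the gripper or the arm, do not bang or force it, and leave the plates and the glass where they are.

Things in the scene. Friction and masses are not known exactly. Their poses are not given: they have to be found in the camera images.
- pad_near (a point): Centre of the top face of the orange rubber riser pad nearer to the robot. The two pads are alike, 36 mm (x) by 130 mm (y) and 8 mm high, glued to the counter, their ends showing behind the grill; the point's x axis points from this pad to the far one, y from the rear to the front of the grill, z up. The pads' centres are 210 mm apart.
- pad_far (a point): Centre of the top face of the other orange pad, farther from the robot, 210 mm along the pads' own +x.
- foot_near (a point): Centre of the sole of the grill's rear foot nearer to the robot, to go on the near pad; axes: the grill's own. The four black feet are 24 mm across, 40 mm tall, 210 mm apart in x, 260 mm in y; the rear ones are 50 mm in from the rear face, under the two hinge posts. At the start all stand flat on the counter, the rear ones 30 to 42 mm off their pads' centre lines, to +x.
- foot_far (a point): Centre of the sole of the grill's other rear foot, farther from the robot, to stand on the far pad.
- rear_edge (a point): Middle of the lower edge of the grill's rear face, 40 mm above the counter at the start, grill's own axes (y towards its front, z up). Between the two rear feet the space under the flat base is free.
- block_top (a point): Centre of the top face of the loose beech block, the fulcrum, 100 mm (x) by 50 mm (y) by 44 mm high, 0.35 kg, y axis towards the grill. It stands behind the grill, its grill-side top edge about 60 mm from the rear face; a bar whose handle is raised bears on that edge and pivots there.
- bar_grip (a point): Centre of the red round handle sleeve (28 mm across, 115 mm long) of the steel pry bar, the place to grip it. Axes are the bar's own: y along the bar to the toe, x across, z up out of its top face. At the start the bar leans on the block, handle end down on the counter, toe in the air 10 to 30 mm short of the grill's rear face and higher than the base's underside.
- bar_toe (a point): Top edge of the tip of the bar's toe, bar's own axes: 389 mm along +y from the handle's centre and 9 mm above it. Under load the toe creeps sideways under the base, and the shank on the block: swinging the bar by 0.1 rad carries the feet only about 4 to 7 mm, less than its geometry gives, so the feet must be watched. Levering takes about 8 to 20 N at the handle.
- bar: The pry bar, 450 mm long, 0.75 kg, a straight flat shank 26 mm wide and 10 mm thick; its last 42 mm at the toe are 6 mm thick and bent up by 0.2 rad. Axes as bar_grip; origin on the shank's underside, 165 mm from the handle's centre towards the toe and 5 mm below the handle's centre line.
- grill: Steel and black cast-iron panini grill, 290 mm (x) by 360 mm (y) by 210 mm high, 10 to 14.5 kg, loose; rear faces the block (its -y), front with grease drawer +y. Origin at the middle of its four feet, at sole height. Levered up at the rear (45 to 65 N at the toe) it tips about its front feet; swung, it turns in plan about a point near its front feet.
- plates: Stack of white dessert plates, 160 mm across and 75 mm high; origin at the centre of its foot. To be left alone.
- glass: Straight drinking glass, 60 mm across and 130 mm high; origin at the centre of its foot. To be left alone.

How it is judged:
By the outcome, as a careful person would: the job done as asked, in the order asked, and still so for the second after the job is handed in, with the robot touching nothing.
It also fails if it takes over 67 s, if anything falls off the work surface, if the arm or the gripper's body presses on something with over 40 N, if the wrist force passes 120 N, or if a joint passes its speed limit or range.

### The arm

A 6-joint arm with a two-finger parallel gripper is mounted at the origin on the work surface. World frame = base frame: x ahead of the robot, y to its left, z up, the work surface at z = 0. Lengths are in m, angles in rad, forces in N, time in s.
With the tool pointing down it reaches from about 0.325 to 0.925 m from the base axis. Payload 3.1 kg.
Tool frame: the origin (TCP) lies at the very end of the fingers, on their centre line; the grasp point (between the pads) lies arm.pinch_z behind it (arm.pinch_z is the distance from the TCP to the grasp point, in m); z points along the fingers, y is the line along which they close (so a half turn about z gives the same grasp; the last joint's range is limited). The gripper opens to 85 mm and grips with 20 to 120 N. Pads are 22 mm wide; open, the fingers measure 114 mm over their backs; the gripper's body (76 mm by 85 mm) begins 54 mm behind the grasp point. The pads swing forward as they close: fully open they stand 13 mm farther back than shut.
Start: joints at [1.067, 0.217, 1.613, -0, 1.311, -0.112], TCP at [0.239, 0.578, 0.231] pointing down, gripper open.
Joint ranges: [-2.75, 2.75], [-0.78, 2.1], [0.31, 2.55], [-1.13, 4.27], [0.13, 2.63], [-2.58, 2.58]. Speed limits (rad/s): [2.79, 2.79, 3.14, 3.14, 3.14, 3.14].

### API

Orientations are given as a rotation vector (axis times angle).
In Python, from cell import arm, optics gives the robot as it stands.
- The arm moves only by the shell command python3 -m jog 'ROWS' [FORCE]. ROWS is JSON, a list of rows, each a list of 3 entries, a list of its own where there are three numbers: the shift along the world's x, y, z in mm, then the turn about the world's z in rad, then the finger opening in mm, from 0 to 85.4. A call has 1 to 10 rows; each row shifts and turns the commanded pose from where the row before left it; what a row does not reach is not made up. A row lasts 1/12 s, in which the tool goes at most 41.7 mm and 7.16 degrees, less where a joint would pass 70% of its speed; a pose out of reach is approached as far as the arm can. A call with a gripper value outside its range is refused whole. The fingers move at their own pace and stop on an object; FORCE is the grip in N (left out, the last holds). Time passes only in rows, so rows that do not move let the fingers close. It gives the time, the measured TCP pose, the force, the opening and the grip force at its end, in the units of the state.
- arm.sense(): the state, without advancing time (a new reading comes with each control period).
- optics.grab_frame(name): name is "scene" or "top" or "wrist"; returns a dict with "pixels" (384x512x3 uint8, blue, green, red), "range_z" (384x512 float32, m along the optical axis (not along the pixel's ray), 0 where there is no reading), "fx", "fy", "cx", "cy" (pixels), "cam_to_world" (4x4, takes a point from camera to world coordinates); the wrist camera has in their place "hand_eye" (4x4, takes a point from camera to tool coordinates, whose origin is the TCP and whose axes are the flange's). Camera axes: x right, y up, looking along -z (the intrinsics and any distortion apply to the point x, -y, -z); pixel columns grow to the right and rows downward; lengths in m; the calibration is good to about 2 mm. A picture is of the moment at which its call begins: read the wrist's pose just before it.
- arm.finish_job(): hands the job in; it is judged then, once.
The state is a dict: "time": time; "qpos": joint angles; "qvel": joint speeds; "joint_efforts": joint torques, N m; "position": TCP position; "eef_rot": TCP orientation; "wrist_force": force on the tool from outside, world axes, zero at the start; "torque": the same for the moment, N m; "grip_width": opening from 0.0 (shut) to 1.0 (fully open); "gripper_force": force on a finger pad.
Only numpy, scipy, OpenCV 4.12 (cv2) and the standard library are available. Lean on these libraries where they do the work, as an engineer would, in place of code of your own. Each camera call takes 0.05 s, during which the arm holds its last target. There are 200 camera calls.

## Working session

There is one attempt and no reset: what is moved stays moved. The work goes in short steps, Python scripts to look and compute and a shell command to move; the robot and the scene stay as the last step left them, time stands still between calls to the robot, and variables do not carry over. Pictures are saved under pics/ and viewed, at most 10 in all, crops included, and the job is handed in when it is done.

```bash
ls; mkdir -p pics
cat > h.py <<'E'
import numpy as np, cv2
from cell import arm, optics
from scipy.spatial.transform import Rotation as R
def cloud(n):
    s=arm.sense(); f=optics.grab_frame(n); d=f["range_z"]; h,w=d.shape
    u,v=np.meshgrid(np.arange(w),np.arange(h))
    p=np.stack([(u-f["cx"])/f["fx"]*d,-(v-f["cy"])/f["fy"]*d,-d,np.ones_like(d)],-1)
    if "cam_to_world" in f: T=np.array(f["cam_to_world"])
    else:
        T=np.eye(4);T[:3,:3]=R.from_rotvec(s["eef_rot"]).as_matrix();T[:3,3]=s["position"];T=T@np.array(f["hand_eye"])
    P=(p@T.T)[...,:3]; P[d==0]=np.nan
    return f,P
E
python3 - <<'E'
from h import *
s=arm.sense();print(s,arm.pinch_z)
ims=[]
for n in ("scene","top","wrist"):
    f,P=cloud(n); np.savez(f"/tmp/{n}.npz",P=P,I=f["pixels"]); cv2.imwrite(f"pics/{n}0.png",f["pixels"]); print(n,[k for k in f], f["fx"],f.get("cam_to_world"),f.get("hand_eye"))
E
```

```text
pics
{'time': 0.0, 'qpos': array([ 1.06676764e+00,  2.17787900e-01,  1.61494304e+00,  2.82496458e-06,
        1.31131944e+00, -1.12191224e-01]), 'qvel': array([ 3.94378788e-05,  1.56785548e-03, -7.60539849e-04,  1.04064956e-03,
        2.03300395e-04,  9.49107318e-04]), 'joint_efforts': array([ 5.14452731e-04, -3.96835971e+01, -3.03860128e+01, -2.74280234e-05,
        9.53880313e-03,  1.19416242e-05]), 'position': array([0.23825033, 0.57691103, 0.22994271]), 'eef_rot': array([-0.61142194, -3.08075563,  0.00367662]), 'wrist_force': array([-0.01305673, -0.10024041, -0.03781587]), 'torque': array([-0.00400759,  0.04122879, -0.0145764 ]), 'gripper_force': 0.0, 'grip_width': 1.0000576482162633} 0.0187
scene ['pixels', 'range_z', 'fx', 'fy', 'cx', 'cy', 'cam_to_world'] 463.1093915355817 [[ 0.20605744 -0.66738832  0.7156348   1.4025637 ]
 [ 0.97850529  0.14668169 -0.14495473 -0.09498445]
 [-0.00822943  0.73012144  0.68326786  0.831128  ]
 [ 0.          0.          0.          1.        ]] None
top ['pixels', 'range_z', 'fx', 'fy', 'cx', 'cy', 'cam_to_world'] 426.52857148314695 [[ 0.0093864   0.98440856 -0.17564649  0.4147761 ]
 [-0.99933756  0.01541131  0.03296871  0.06648341]
 [ 0.03516162  0.17522067  0.9839011   0.93728388]
 [ 0.          0.          0.          1.        ]] None
wrist ['pixels', 'range_z', 'fx', 'fy', 'cx', 'cy', 'hand_eye'] 336.2041891460954 None [[ 4.32461450e-04  9.63444410e-01  2.67907972e-01  6.80465646e-02]
 [ 9.99999904e-01 -3.96601377e-04 -1.87967637e-04 -9.62025863e-04]
 [-7.48436982e-05  2.67908027e-01 -9.63444489e-01 -1.42799303e-01]
 [ 0.00000000e+00  0.00000000e+00  0.00000000e+00  1.00000000e+00]]
```

View pics/scene0.png

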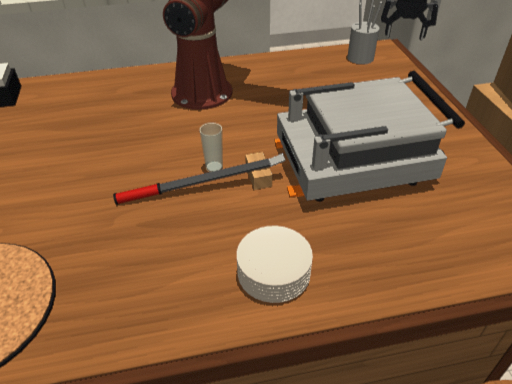

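View pics/top0.png

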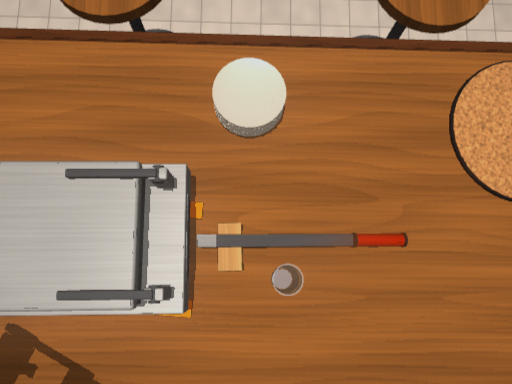

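The scene view shows the bar leaning on the block at (259,170), with its handle at (137,192), the glass at (212,148) and the plates at (274,262). In the top view the orange pad ends are at (199,210) and (180,315), the sleeve at (381,240), the toe at (200,240), the block at (230,247), and the grill's rear edge at column 188.

```bash
cat > m.py <<'E'
from h import *
def show(P,I,n):
    hsv=cv2.cvtColor(I,cv2.COLOR_BGR2HSV); H,S,V=[hsv[...,i].astype(int) for i in range(3)]
    z=P[...,2]; x=P[...,0]; y=P[...,1]
    red=((H<5)|(H>172))&(S>170)&(V>90)&(z<0.2)&(z>0)&(y<0.1)&(x>.25)
    org=(H>=10)&(H<=19)&(S>215)&(V>150)&(z<0.02)
    return red,org,hsv
if __name__=="__main__":
  for n in ("top","scene"):
    a=np.load(f"/tmp/{n}.npz");P,I=a["P"],a["I"]; red,org,hsv=show(P,I,n)
    q=P[red]; print(n,"red",len(q)); 
    if len(q): print(np.nanmin(q,0),np.nanmax(q,0),np.nanmedian(q,0))
    k,l,st,c=cv2.connectedComponentsWithStats(org.astype(np.uint8))
    for i in range(1,k):
        if st[i,4]>8:
            q=P[l==i]; print("org",st[i],np.nanmin(q,0).round(4),np.nanmax(q,0).round(4),np.nanmedian(q,0).round(4))
  a=np.load("/tmp/top.npz");P,I=a["P"],a["I"]
  for v in (180,210,240,270,300):  print(v,[tuple(P[v,u].round(3)) for u in range(176,204,3)])
  print("bar",[(u,v,*P[v,u].round(4)) for u in (200,210,220,240,260,300,340,380,400) for v in (240,)])
  for u in (222,230,238): print("blk",[(v,*P[v,u].round(3)) for v in (218,221,224,227,231,260,266,269,272,275)])
  print("blkrow",[(u,*P[262,u].round(3)) for u in range(212,248,2)])
  print("glass",P[280,275:305:3].round(3).tolist())
  print("barcols",[[ (v,*P[v,u].round(4)) for v in range(230,250) if P[v,u,2]>.012][::3] for u in (205,260,300,340,380)])
E
python3 m.py
```

```text
top red 11
[ 0.48548915 -0.27866792  0.02677747] [ 0.49146192 -0.20597641  0.03712928] [ 0.4881946  -0.24958508  0.03050558]
org [195 202   8  17  93] [0.5323 0.1593 0.0008] [0.5688 0.1751 0.0128] [0.5521 0.1665 0.0082]
org [182 309   9   8  37] [0.3246 0.1767 0.0041] [0.3394 0.1941 0.0131] [0.3289 0.1837 0.0082]
scene red 405
[ 0.47784625 -0.27642593  0.01352675] [ 0.50592761 -0.16949893  0.04008535] [ 0.49730925 -0.22305812  0.02852275]
org [275 139   5   4  15] [0.3229 0.1785 0.0033] [0.3377 0.1941 0.0118] [0.3312 0.1851 0.0084]
org [287 186   9  10  55] [0.5321 0.1614 0.0045] [0.5695 0.1789 0.0117] [0.5506 0.1698 0.0078]
180 [(np.float64(0.594), np.float64(0.202), np.float64(0.111)), (np.float64(0.594), np.float64(0.196), np.float64(0.11)), (np.float64(0.594), np.float64(0.19), np.float64(0.113)), (np.float64(0.595), np.float64(0.185), np.float64(0.107)), (np.float64(0.601), np.float64(0.183), np.float64(0.079)), (np.float64(0.618), np.float64(0.187), np.float64(0.001)), (np.float64(0.618), np.float64(0.18), np.float64(0.001)), (np.float64(0.619), np.float64(0.174), np.float64(-0
[... 7328 characters left out ...]
p.float64(0.0444))], [(234, np.float64(0.4986), np.float64(-0.1379), np.float64(0.0357)), (237, np.float64(0.4926), np.float64(-0.1388), np.float64(0.0309)), (240, np.float64(0.4862), np.float64(-0.1386), np.float64(0.0311)), (243, np.float64(0.4796), np.float64(-0.1379), np.float64(0.0338)), (246, np.float64(0.4733), np.float64(-0.1379), np.float64(0.0331))], [(234, np.float64(0.5), np.float64(-0.2252), np.float64(0.0319)), (237, np.float64(0.4936), np.float64(-0.225), np.float64(0.0317)), (240, np.float64(0.4872), np.float64(-0.2248), np.float64(0.0316)), (243, np.float64(0.4807), np.float64(-0.2242), np.float64(0.0326)), (246, np.float64(0.4748), np.float64(-0.2265), np.float64(0.0246))]]
```

```bash
cat > g.py <<'E'
from h import *
PN=np.array([.3405,.0]);
def line(a,b,it=4):
    k=np.ones(len(a),bool)
    for _ in range(it):
        c=np.polyfit(a[k],b[k],1); r=b-np.polyval(c,a); k=abs(r)<max(2*np.median(abs(r[k])),.0015)
    return c,k.sum()
def grill(P,v=0):
    x,y,z=P[...,0],P[...,1],P[...,2]
    m=(z>.1)&(z<.135)&(y>.12)&(x>.25)&(x<.7)
    hw=.00115
    R_=[];
    for r in range(m.shape[0]):
        c=np.where(m[r])[0]
        if len(c) and P[r,c[-1],1]<.24: R_.append(P[r,c[-1]])
    R_=np.array(R_); cr,nr=line(R_[:,0],R_[:,1])
    T,B=[],[]
    for c in range(30,m.shape[1]):
        r=np.where(m[:,c])[0]
        if len(r)>40: T.append(P[r[0],c]); B.append(P[r[-1],c])
    T,B=np.array(T),np.array(B); ct,nt=line(T[:,1],T[:,0]); cb,nb=line(B[:,1],B[:,0])
    yr=np.arctan(cr[0]); yt=-np.arctan(ct[0]); yb=-np.arctan(cb[0])
    yaw=np.average([yr,yt,yb],weights=[nr,nt,nb])
    # rear midpoint
    y0=.18; xs=[]
    for _ in range(4):
        xt=np.polyval(ct,y0);xb=np.polyval(cb,y0);xc=(xt+xb)/2;y0=np.polyval(cr,xc)-hw
    zr=np.median(R_[:,2])
    print("grill yaw r/t/b %.3f %.3f %.3f n %d %d %d"%(yr,yt,yb,nr,nt,nb),"width %.4f"%((xt-xb)*np.cos(yaw)),"rear mid %.4f %.4f z %.4f yaw %.4f"%(xc,y0,zr,yaw))
    ex=np.array([np.cos(yaw),np.sin(yaw)]);ey=np.array([-ex[1],ex[0]]); c=np.array([xc,y0])
    fn=c-.105*ex+.05*ey; ff=c+.105*ex+.05*ey
    return yaw,c,fn,ff
if __name__=="__main__":
    import sys
    if len(sys.argv)>1: P=np.load("/tmp/top.npz")["P"]
    else: f,P=cloud("top")
    yaw,c,fn,ff=grill(P); print("feet",fn,ff)
    py=-.064; ex=np.array([np.cos(py),np.sin(py)]);ey=np.array([-ex[1],ex[0]])
    pf=np.array([.5505,.160])+.065*ey; pn=pf-.21*ex
    print("pads",pn,pf,"foot in pad",[(ex@(a-b)).round(4) for a,b in((fn,pn),(ff,pf))],[(ey@(a-b)).round(4) for a,b in((fn,pn),(ff,pf))])
E
python3 g.py 1
python3 - <<'E'
from h import *
P=np.load("/tmp/top.npz")["P"];I=np.load("/tmp/top.npz")["I"]
print("plates",P[93,215:290:8].round(3).tolist(),P[60:135:10,249].round(3).tolist())
hsv=cv2.cvtColor(I,cv2.COLOR_BGR2HSV)
for s in ((205,203),):
  for r in range(198,222,2): print(r,[("%.3f,%.3f,%.3f"%tuple(P[r,c]),hsv[r,c].tolist()) for c in (196,199,201,203,205)])
E
```

```text
grill yaw r/t/b 0.018 0.020 0.036 n 148 44 45 width 0.2871 rear mid 0.4837 0.1798 z 0.1063 yaw 0.0217
feet [0.37760775 0.22746693] [0.58755816 0.23203085]
pads [0.34508709 0.23829775] [0.55465716 0.22486693] foot in pad [np.float64(0.0331), np.float64(0.0324)] [np.float64(-0.0087), np.float64(0.0093)]
plates [[0.795, 0.133, 0.071], [0.797, 0.116, 0.067], [0.797, 0.099, 0.069], [0.8, 0.082, 0.064], [0.8, 0.065, 0.064], [0.798, 0.047, 0.069], [0.8, 0.03, 0.067], [0.799, 0.013, 0.068], [0.8, -0.005, 0.068], [0.83, -0.029, 0.0]] [[0.873, 0.061, 0.073], [0.852, 0.061, 0.067], [0.828, 0.061, 0.068], [0.807, 0.06, 0.065], [0.782, 0.06, 0.068], [0.76, 0.06, 0.066], [0.737, 0.06, 0.069], [0.721, 0.059, 0.049]]
198 [('0.578,0.174,0.002', [13, 174, 164]), ('0.578,0.167,0.002', [13, 177, 163]), ('0.577,0.163,0.003', [14, 177, 163]), ('0.578,0.159,0.001', [13, 177, 163]), ('0.578,0.154,-0.002', [13, 173, 165])]
200 [('0.574,0.174,-0.002', [13, 176, 170]), ('0.573,0.167,0.001', [14, 177, 169]), ('0.573,0.163,0.001', [13, 177, 169]), ('0.573,0.158,0.002', [13, 177, 171]), ('0.574,0.154,-0.000', [13
[... 1325 characters left out ...]
[19, 220, 221]), ('0.542,0.157,0.002', [13, 176, 158]), ('0.542,0.153,0.001', [13, 175, 162])]
216 [('0.536,0.172,0.011', [17, 217, 214]), ('0.537,0.165,0.008', [18, 215, 222]), ('0.537,0.161,0.008', [17, 231, 212]), ('0.538,0.157,-0.000', [13, 172, 159]), ('0.538,0.153,0.002', [13, 174, 164])]
218 [('0.532,0.172,0.009', [14, 211, 158]), ('0.532,0.165,0.006', [19, 214, 185]), ('0.532,0.161,0.008', [15, 223, 160]), ('0.534,0.157,-0.002', [13, 178, 168]), ('0.534,0.153,-0.002', [13, 177, 167])]
220 [('0.529,0.173,-0.000', [13, 168, 162]), ('0.529,0.166,-0.004', [14, 176, 167]), ('0.529,0.162,-0.001', [13, 172, 168]), ('0.529,0.157,0.001', [13, 174, 167]), ('0.529,0.153,0.001', [13, 175, 166])]
```

```bash
python3 -m jog '[[[0,-40,10],0,85],[[0,-40,10],-0.1,85],[[0,-40,10],-0.1,85],[[0,-40,10],-0.1,85],[[0,-40,10],-0.1,85],[[10,-40,0],-0.1,85],[[10,-40,0],-0.1,85],[[10,-40,0],-0.1,85],[[10,-40,0],-0.1,85],[[10,-40,0],-0.1,85]]'
```

```text
time: 0.98
position: [0.2882, 0.176, 0.2811]
eef_rot: [1.895, 2.505, 0.001]
wrist_force: [1.8, -1.1, 0.1]
grip_width: 0.997
gripper_force: 0.0
```

```bash
python3 -m jog '[[[20,-36,0],-0.05,85],[[20,-36,0],-0.05,85],[[20,-36,0],-0.05,85],[[20,-36,0],-0.05,85],[[20,-36,0],-0.056,85],[[20,-36,0],0,85],[[20,-36,0],0,85],[[20,-36,-10],0,85],[[20,-36,-20],0,85],[[19,-34,-30],0,85]]' 60;  python3 -m jog '[[[0,-40,-30],0,85],[[0,0,-35],0,85],[[0,0,-35],0,85],[[0,0,-35],0,85],[[0,0,0],0,85],[[0,0,0],0,85]]'
```

```text
time: 1.82
position: [0.485, -0.1747, 0.2294]
eef_rot: [2.193, 2.241, 0.002]
wrist_force: [0.9, 0.7, 0.4]
grip_width: 0.99
gripper_force: 0.0
time: 2.32
position: [0.4803, -0.2034, 0.0955]
eef_rot: [-2.191, -2.242, 0.002]
wrist_force: [-0.2, -0.1, 0.7]
grip_width: 0.999
gripper_force: 0.0
```

```bash
python3 -m jog '[[[7,-18,-25],0,85],[[0,0,-25],0,85],[[0,0,-20],0,85],[[0,0,-12],0,85],[[0,0,-8],0,85],[[0,0,0],0,85]]'
python3 - <<'E'
from h import *
f,P=cloud("wrist");cv2.imwrite("pics/w1.png",f["pixels"]);print(arm.sense()["position"])
E
```

```text
time: 2.82
position: [0.4899, -0.2226, 0.0081]
eef_rot: [2.195, 2.247, -0.0]
wrist_force: [-0.6, -0.1, 0.3]
grip_width: 0.998
gripper_force: 0.0
[ 0.49041176 -0.22289915  0.0088694 ]
```

View pics/w1.png

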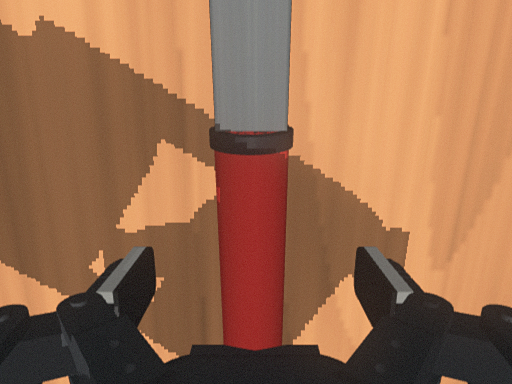

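The wrist view shows the sleeve, at columns 218–288, centred between the open pads. I'll close on it.

```bash
python3 -m jog '[[[-2,0,-5],0,85],[[0,0,0],0,20],[[0,0,0],0,20],[[0,0,0],0,20],[[0,0,0],0,20],[[0,0,0],0,20]]' 70
```

```text
time: 3.37
position: [0.4879, -0.2228, 0.0034]
eef_rot: [2.195, 2.246, 0.0]
wrist_force: [-4.9, 0.2, 4.5]
grip_width: 0.311
gripper_force: 68.6
```

```bash
python3 -m jog '[[[0,0,6],0,20],[[0,0,14],0,20],[[0,0,18],0,20],[[0,0,18],0,20],[[0,0,18],0,20],[[0,0,18],0,20],[[0,0,18],0,20],[[0,0,18],0,20],[[0,0,18],0,20],[[0,0,18],0,20]]'
python3 - <<'E'
from h import *
f,P=cloud("top");f2,P2=cloud("scene");np.savez("/tmp/t2.npz",P=P,I=f["pixels"],P2=P2,I2=f2["pixels"]);cv2.imwrite("pics/a.png",np.hstack([f["pixels"][100:384,100:500],f2["pixels"][50:334,80:480]]))
from g import grill; grill(P)
E
```

```text
time: 4.2
position: [0.4859, -0.2216, 0.1658]
eef_rot: [-2.193, -2.245, 0.002]
wrist_force: [-0.3, 0.8, -7.0]
grip_width: 0.304
gripper_force: 69.6
grill yaw r/t/b 0.018 0.019 0.036 n 149 45 45 width 0.2871 rear mid 0.4836 0.1798 z 0.1063 yaw 0.0218
```

View pics/a.png

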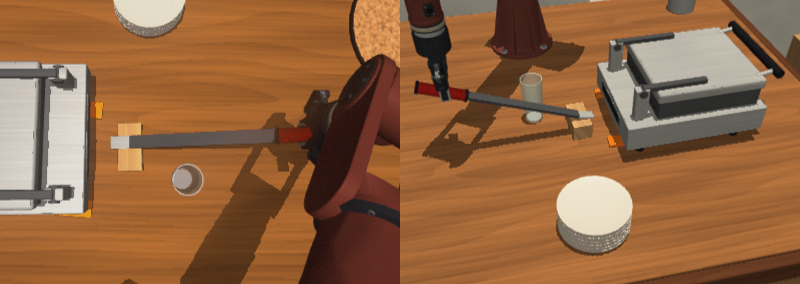

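The right part shows the bar raised with its toe down at about (115,143) in the left crop, resting on the block edge and clear of the grill. The glass and block have not moved.

```bash
cat > b.py <<'E'
from h import *
from g import grill,line
PY=-.064; EX=np.array([np.cos(PY),np.sin(PY)]);EY=np.array([-EX[1],EX[0]])
PF=np.array([.5505,.160])+.065*EY; PNr=PF-.21*EX
def bar(P,I):
    hsv=cv2.cvtColor(I,cv2.COLOR_BGR2HSV).astype(int)
    x,y,z=P[...,0],P[...,1],P[...,2]
    m=(hsv[...,1]<70)&(z>.012)&(y>-.14)&(y<.172)&(x>.44)&(x<.64)
    # keep largest component
    k,l,st,c=cv2.connectedComponentsWithStats(m.astype(np.uint8)); i=1+np.argmax(st[1:,4]); q=P[l==i]
    sh=q[q[:,1]<.09]; cx,_=line(sh[:,1],sh[:,0]); cz,_=line(sh[:,1],sh[:,2])
    yaw=-np.arctan(cx[0]); print("bar yaw %.3f pitch %.3f  x@y=.12 %.4f  ztop@.12 %.4f  maxy %.4f  n %d"%(yaw,np.arctan(cz[0]*np.cos(yaw)),np.polyval(cx,.12),np.polyval(cz,.12),np.nanmax(q[:,1]),len(q)))
def block(P,I):
    hsv=cv2.cvtColor(I,cv2.COLOR_BGR2HSV).astype(int); x,y,z=P[...,0],P[...,1],P[...,2]
    m=(abs(z-.045)<.006)&(hsv[...,1]>70)&(y>.03)&(y<.17)&(x>.36)&(x<.6)
    q=P[m]; print("block x %.3f %.3f y %.3f %.3f"%(*np.nanpercentile(q[:,0],[1,99]),*np.nanpercentile(q[:,1],[1,99])))
def rep():
    f,P=cloud("top"); I=f["pixels"]; s=arm.sense()
    for fn in (bar,block):
        try: fn(P,I)
        except Exception as e: print(fn.__name__,e)
    yaw,c,fn,ff=grill(P)
    print("foot off pad",[(EX@(a-b)*1000).round(1) for a,b in((fn,PNr),(ff,PF))],[(EY@(a-b)*1000).round(1) for a,b in((fn,PNr),(ff,PF))],"t %.2f"%s["time"],"F",s["wrist_force"].round(1),"p",s["position"].round(4))
    return f,P
if __name__=="__main__": rep()
E
python3 b.py; python3 -c "
from b import *
a=np.load('/tmp/t2.npz');bar(a['P'],a['I'])"
```

```text
bar yaw 0.021 pitch -0.384  x@y=.12 0.4821  ztop@.12 0.0492  maxy 0.1331  n 1764
block x 0.419 0.518 y 0.072 0.123
grill yaw r/t/b 0.018 0.018 0.037 n 147 45 45 width 0.2871 rear mid 0.4836 0.1798 z 0.1062 yaw 0.0218
foot off pad [np.float64(33.1), np.float64(32.3)] [np.float64(-8.7), np.float64(9.3)] t 4.35 F [-0.1 -0.5 -6.6] p [ 0.488  -0.2232  0.1674]
bar yaw 0.030 pitch -0.377  x@y=.12 0.4766  ztop@.12 0.0495  maxy 0.1350  n 1799
```

```bash
python3 -m jog '[[[-10,0,0],-0.03,20],[[-10,0,0],-0.03,20],[[-10,-1,0],-0.03,20],[[-11,-1,0],-0.03,20],[[0,0,0],0,20],[[1,8,-2],0,20],[[1,8,-3],0,20],[[1,8,-3],0,20],[[1,8,-3],0,20],[[0,0,0],0,20]]' ; python3 b.py
```

```text
time: 5.18
position: [0.4506, -0.1899, 0.1548]
eef_rot: [-2.323, -2.11, -0.002]
wrist_force: [0.9, 3.0, -5.7]
grip_width: 0.304
gripper_force: 69.6
bar yaw -0.101 pitch -0.360  x@y=.12 0.4827  ztop@.12 0.0561  maxy 0.1687  n 1981
block x 0.419 0.518 y 0.072 0.123
grill yaw r/t/b 0.018 0.019 0.035 n 148 45 45 width 0.2871 rear mid 0.4835 0.1798 z 0.1069 yaw 0.0214
foot off pad [np.float64(33.0), np.float64(32.3)] [np.float64(-8.7), np.float64(9.2)] t 5.23 F [ 0.4  1.5 -6. ] p [ 0.4505 -0.1905  0.155 ]
```

```bash
python3 -m jog '[[[0,0,12],0,20],[[0,0,12],0,20],[[1,8,-2],0,20],[[1,8,-4],0,20],[[0,8,-5],0,20],[[1,8,-5],0,20]]' ; python3 b.py;python3 -m jog '[[[1,7,-5],0,20],[[0,7,-5],0,20],[[1,7,-5],0,20],[[0,7,-5],0,20],[[0,0,0],0,20]]' ; python3 b.py
```

```text
time: 5.73
position: [0.4533, -0.1596, 0.1633]
eef_rot: [-2.326, -2.11, -0.0]
wrist_force: [0.2, 0.4, -4.4]
grip_width: 0.299
gripper_force: 69.6
bar yaw -0.096 pitch -0.419  x@y=.12 0.4810  ztop@.12 0.0564  maxy 0.1719  n 1810
block x 0.419 0.518 y 0.072 0.121
grill yaw r/t/b 0.018 0.018 0.035 n 148 46 45 width 0.2870 rear mid 0.4835 0.1798 z 0.1066 yaw 0.0214
foot off pad [np.float64(33.0), np.float64(32.2)] [np.float64(-8.7), np.float64(9.2)] t 5.78 F [-0.6  3.1 -7.6] p [ 0.4524 -0.1572  0.1615]
time: 6.2
position: [0.4548, -0.1299, 0.1422]
eef_rot: [-2.324, -2.108, -0.002]
wrist_force: [0.4, 3.1, -4.8]
grip_width: 0.306
gripper_force: 69.6
bar yaw -0.098 pitch -0.396  x@y=.12 0.4801  ztop@.12 0.0558  maxy 0.1720  n 1586
block x 0.419 0.518 y 0.072 0.122
grill yaw r/t/b 0.018 0.018 0.036 n 149 45 45 width 0.2871 rear mid 0.4836 0.1798 z 0.1066 yaw 0.0214
foot off pad [np.float64(33.1), np.float64(32.3)] [np.float64(-8.7), np.float64(9.3)] t 6.25 F [ 0.6  3.1 -4.2] p [ 0.455  -0.1306  0.1427]
```

```bash
python3 -m jog '[[[0,-5,-10],0,20],[[-1,-5,-10],0,20],[[0,-4,-10],0,20],[[-1,-4,-10],0,20],[[0,-2,-8],0,20],[[0,-2,-6],0,20],[[0,0,0],0,20]]' ; python3 b.py;python3 -m jog '[[[0,-1,-4],0,20],[[0,-1,-4],0,20],[[0,-1,-4],0,20],[[0,0,-3],0,20],[[0,0,0],0,20]]' ; python3 b.py
```

```text
time: 6.83
position: [0.4542, -0.1554, 0.09]
eef_rot: [2.329, 2.108, 0.001]
wrist_force: [-1.7, 4.3, 7.2]
grip_width: 0.304
gripper_force: 70.8
bar yaw -0.092 pitch -0.198  x@y=.12 0.4802  ztop@.12 0.0539  maxy 0.1720  n 1658
block x 0.420 0.518 y 0.072 0.137
grill yaw r/t/b 0.017 0.018 0.006 n 148 45 44 width 0.2886 rear mid 0.4826 0.1799 z 0.1059 yaw 0.0152
foot off pad [np.float64(32.3), np.float64(31.7)] [np.float64(-7.9), np.float64(8.7)] t 6.88 F [-2.1  5.5  6.9] p [ 0.4546 -0.1553  0.0907]
time: 7.3
position: [0.4546, -0.1589, 0.0762]
eef_rot: [2.323, 2.112, -0.001]
wrist_force: [-2.6, 2.4, 7.0]
grip_width: 0.307
gripper_force: 71.1
bar yaw -0.091 pitch -0.150  x@y=.12 0.4804  ztop@.12 0.0537  maxy 0.1720  n 1645
block x 0.420 0.518 y 0.072 0.139
grill yaw r/t/b 0.016 0.017 0.005 n 125 46 44 width 0.2877 rear mid 0.4824 0.1805 z 0.1023 yaw 0.0142
foot off pad [np.float64(32.1), np.float64(31.5)] [np.float64(-7.2), np.float64(9.2)] t 7.35 F [-2.2  3.1  8.1] p [ 0.4546 -0.1589  0.0764]
```

```bash
python3 - <<'E'
s=open('b.py').read()
s=s.replace("    return f,P\n","""    x,y,z=P[...,0],P[...,1],P[...,2]; m=(y>.184)&(y<.2)&(abs(x-.47)<.08)&(z>.095)&(z<.14); print("deck z %.4f lift~ %.1f"%(np.nanmean(z[m]),(np.nanmean(z[m])-BASE)*1000*260/300))
    return f,P
""").replace("PY=-.064;","BASE=.11\nPY=-.064;").replace("(x>.36)&(x<.6)","(x>.36)&(x<.455)")
open('b.py','w').write(s)
from h import *
for a in ('/tmp/top.npz','/tmp/t2.npz'):
    P=np.load(a)['P'];x,y,z=P[...,0],P[...,1],P[...,2]; m=(y>.184)&(y<.2)&(abs(x-.47)<.08)&(z>.095)&(z<.14);print(np.nanmean(z[m]),m.sum())
E
python3 -m jog '[[[0,0,-3],0,20],[[0,0,-3],0,20],[[0,0,-3],0,20],[[0,0,0],0,20]]' ; python3 b.py
```

```text
0.11013840989516671 693
0.11018945425087352 699
time: 7.68
position: [0.4556, -0.1602, 0.0685]
eef_rot: [2.323, 2.108, -0.001]
wrist_force: [-3.6, -0.8, 13.2]
grip_width: 0.304
gripper_force: 71.8
bar yaw -0.090 pitch -0.123  x@y=.12 0.4807  ztop@.12 0.0538  maxy 0.1720  n 1629
block x 0.419 0.454 y 0.072 0.119
grill yaw r/t/b 0.016 0.008 0.007 n 111 47 45 width 0.2865 rear mid 0.4820 0.1808 z 0.1031 yaw 0.0122
foot off pad [np.float64(31.9), np.float64(31.2)] [np.float64(-6.7), np.float64(9.3)] t 7.73 F [-4.2  0.7 12.3] p [ 0.4557 -0.1602  0.0688]
deck z 0.1154 lift~ 4.7
```

```bash
python3 -m jog '[[[0,0,-4],0,20],[[0,0,-4],0,20],[[0,0,-4],0,20],[[0,0,-4],0,20],[[0,0,-4],0,20],[[0,0,-2],0,20],[[0,0,0],0,20]]' ; python3 b.py
```

```text
time: 8.32
position: [0.4574, -0.1621, 0.0485]
eef_rot: [2.319, 2.106, -0.001]
wrist_force: [-4.0, -2.4, 21.1]
grip_width: 0.306
gripper_force: 73.7
bar yaw -0.083 pitch -0.051  x@y=.12 0.4808  ztop@.12 0.0541  maxy 0.1719  n 1603
block x 0.419 0.453 y 0.072 0.122
grill yaw r/t/b 0.015 0.008 0.010 n 151 48 43 width 0.2878 rear mid 0.4817 0.1820 z 0.1064 yaw 0.0126
foot off pad [np.float64(31.4), np.float64(30.8)] [np.float64(-5.6), np.float64(10.5)] t 8.37 F [-5.3 -2.9 21.9] p [ 0.4575 -0.1621  0.0487]
deck z 0.1217 lift~ 10.1
```

```bash
python3 -m jog '[[[7,0,-1],0.025,20],[[7,0,-1],0.025,20],[[7,0,-1],0.025,20],[[7,0,-1],0.025,20],[[0,0,0],0,20]]' ; python3 b.py
```

```text
time: 8.78
position: [0.4877, -0.1636, 0.0455]
eef_rot: [2.204, 2.218, -0.001]
wrist_force: [-4.0, -4.6, 18.6]
grip_width: 0.304
gripper_force: 73.8
bar yaw 0.022 pitch -0.043  x@y=.12 0.4820  ztop@.12 0.0538  maxy 0.1718  n 1599
block x 0.419 0.454 y 0.072 0.119
grill yaw r/t/b -0.008 -0.029 0.016 n 151 47 43 width 0.2852 rear mid 0.4736 0.1824 z 0.1050 yaw -0.0078
foot off pad [np.float64(24.2), np.float64(23.9)] [np.float64(-3.5), np.float64(8.3)] t 8.83 F [-1.9 -4.9 18. ] p [ 0.4876 -0.1636  0.0456]
deck z 0.1221 lift~ 10.5
```

```bash
python3 -m jog '[[[7,0,-1],0.025,20],[[7,0,0],0.025,20],[[7,1,-1],0.025,20],[[7,1,0],0.025,20],[[7,1,0],0.025,20],[[7,2,0],0.025,20],[[7,2,0],0.025,20],[[7,2,0],0.025,20],[[0,0,0],0,20]]' ; python3 b.py
```

```text
time: 9.58
position: [0.5454, -0.1548, 0.0451]
eef_rot: [1.971, 2.424, -0.0]
wrist_force: [-0.5, -4.9, 19.6]
grip_width: 0.305
gripper_force: 73.8
bar yaw 0.211 pitch -0.042  x@y=.12 0.4855  ztop@.12 0.0539  maxy 0.1719  n 1603
block x 0.419 0.454 y 0.072 0.119
grill yaw r/t/b -0.054 -0.058 -0.034 n 153 47 40 width 0.2858 rear mid 0.4578 0.1831 z 0.1043 yaw -0.0512
foot off pad [np.float64(10.4), np.float64(10.4)] [np.float64(0.8), np.float64(3.5)] t 9.63 F [-0.9 -4.8 19. ] p [ 0.5453 -0.1548  0.0451]
deck z 0.1214 lift~ 9.9
```

```bash
python3 -m jog '[[[7,2,-1],0.026,20],[[7,2,0],0.026,20],[[7,2,-1],0.026,20],[[7,2,0],0.026,20],[[7,2,0],0.026,20],[[7,3,0],0.026,20],[[0,0,0],0,20]]' ; python3 b.py; python3 b.py
```

```text
time: 10.22
position: [0.5869, -0.1398, 0.0433]
eef_rot: [1.781, 2.571, 0.002]
wrist_force: [-1.3, -1.7, 21.2]
grip_width: 0.303
gripper_force: 73.8
bar yaw 0.357 pitch -0.037  x@y=.12 0.4884  ztop@.12 0.0538  maxy 0.1713  n 1586
block x 0.419 0.453 y 0.072 0.119
grill yaw r/t/b -0.088 -0.087 -0.036 n 153 47 34 width 0.2844 rear mid 0.4464 0.1831 z 0.1053 yaw -0.0805
foot off pad [np.float64(0.5), np.float64(0.5)] [np.float64(3.1), np.float64(-0.3)] t 10.27 F [-1.  -1.  21.1] p [ 0.5868 -0.1398  0.0434]
deck z 0.1222 lift~ 10.6
bar yaw 0.352 pitch -0.036  x@y=.12 0.4886  ztop@.12 0.0541  maxy 0.1714  n 1570
block x 0.419 0.453 y 0.072 0.119
grill yaw r/t/b -0.088 -0.085 -0.042 n 152 46 31 width 0.2850 rear mid 0.4463 0.1831 z 0.1048 yaw -0.0814
foot off pad [np.float64(0.4), np.float64(0.4)] [np.float64(3.2), np.float64(-0.4)] t 10.32 F [-0.4 -0.8 20.9] p [ 0.5868 -0.1398  0.0434]
deck z 0.1223 lift~ 10.6
```

```bash
cat > c.py <<'E'
from b import *
import sys
out=[]
for n in ("top","scene"):
    f,P=cloud(n); I=f["pixels"]; hsv=cv2.cvtColor(I,cv2.COLOR_BGR2HSV).astype(int); H,S,V=hsv[...,0],hsv[...,1],hsv[...,2]
    z=P[...,2]; org=(H>=10)&(H<=20)&(S>205)&(V>130)&(z<.02)&(z>.004)&(P[...,0]<.65)&(P[...,0]>.25)
    k,l,st,_=cv2.connectedComponentsWithStats(org.astype(np.uint8))
    for i in range(1,k):
        if st[i,4]>8: q=P[l==i][:,:2]; print(n,"org",st[i],"u",np.percentile(q@EX,[2,98]).round(4),"v",np.percentile(q@EY,[2,98]).round(4))
    yaw=-.086; ex=np.array([np.cos(yaw),np.sin(yaw)]);ey=np.array([-ex[1],ex[0]])
    m=(z>.1)&(z<.126)&(P[...,1]>.15)&(P[...,1]<.4)&(P[...,0]>.2)&(P[...,0]<.7)
    q=P[m]; g=np.c_[q[:,:2]@ex,q[:,:2]@ey,q[:,2]]; v0=np.percentile(g[:,1],.5)
    for a,b in((.01,.04),(.04,.08)):
        s=g[(g[:,1]>v0+a)&(g[:,1]<v0+b)]; print(n,"grill u",np.percentile(s[:,0],[.2,1,99,99.8]).round(4),"v0 %.4f"%v0)
    mu=(z>.13)&(z<.23)&(P[...,1]<.35)&(P[...,1]>.18)&(P[...,0]>.3)&(P[...,0]<.62)
    out.append(I)
print("pads u",PNr@EX,PF@EX, "in grill axes",PNr@ex,PF@ex)
cv2.imwrite(sys.argv[1],np.hstack([cv2.resize(out[0][130:360,80:280],(400,460)),cv2.resize(out[1][70:230,230:369],(400,460))]))
E
python3 c.py pics/c.png
```

```text
top org [192 202  11  17 146] u [0.5204 0.5537] v [0.1945 0.2145]
top org [180 300  12  17 174] u [0.3124 0.3452] v [0.1974 0.2191]
top grill u [0.2832 0.2853 0.5694 0.5718] v0 0.2203
top grill u [0.2833 0.2853 0.5695 0.5718] v0 0.2203
scene org [275 139  12   9  85] u [0.3097 0.3475] v [0.2    0.2282]
scene org [287 185  51  12 364] u [0.5226 0.5576] v [0.1985 0.3226]
scene grill u [0.2865 0.2913 0.5743 0.5751] v0 0.2228
scene grill u [0.2849 0.2966 0.5745 0.5758] v0 0.2228
pads u 0.3291399498500046 0.5391399498500047 in grill axes 0.3233433939135949 0.5332925759633018
```

View pics/c.png

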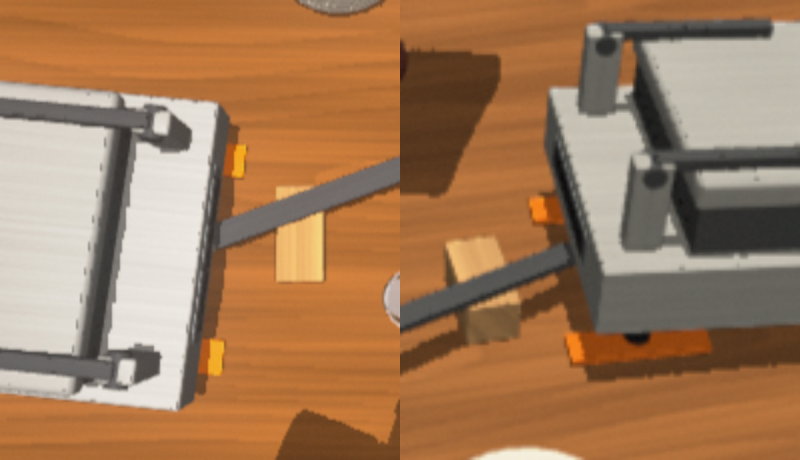

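The left crop shows both pads' rear ends under the grill, at (235,160) and (215,357). The right crop shows the dark far rear foot at (637,337) above the middle of the far pad. Now I'll lower gently.

```bash
python3 -m jog '[[[0,0,2],0,20],[[0,0,2],0,20],[[0,0,2],0,20],[[0,0,2],0,20],[[0,0,2],0,20],[[0,0,2],0,20],[[0,0,2],0,20],[[0,0,2],0,20],[[0,0,0],0,20]]' ; python3 b.py;  python3 -m jog '[[[0,0,3],0,20],[[0,0,3],0,20],[[0,0,3],0,20],[[0,0,3],0,20],[[0,0,0],0,20]]'; python3 b.py; python3 c.py pics/d.png
```

```text
time: 11.17
position: [0.586, -0.14, 0.0569]
eef_rot: [1.781, 2.569, 0.002]
wrist_force: [3.1, -3.1, 6.9]
grip_width: 0.303
gripper_force: 72.0
bar yaw 0.354 pitch -0.085  x@y=.12 0.4877  ztop@.12 0.0540  maxy 0.1719  n 1608
block x 0.419 0.454 y 0.072 0.119
grill yaw r/t/b -0.088 -0.087 0.025 n 152 45 36 width 0.2806 rear mid 0.4482 0.1816 z 0.1046 yaw -0.0707
foot off pad [np.float64(1.8), np.float64(1.8)] [np.float64(0.7), np.float64(-0.7)] t 11.22 F [ 3.6 -2.6  8. ] p [ 0.586  -0.14    0.0567]
deck z 0.1181 lift~ 7.0
time: 11.63
position: [0.5791, -0.1359, 0.0632]
eef_rot: [-1.788, -2.582, 0.002]
wrist_force: [0.9, -0.4, -5.9]
grip_width: 0.304
gripper_force: 71.1
bar yaw 0.356 pitch -0.107  x@y=.12 0.4818  ztop@.12 0.0544  maxy 0.1713  n 1597
block x 0.419 0.454 y 0.072 0.120
grill yaw r/t/b -0.089 -0.085 0.020 n 151 45 39 width 0.2811 rear mid 0.4480 0.1815 z 0.1046 yaw -0.0703
foot off pad [np.float64(1.7), np.float64(1.7)] [np.float64(0.6), np.float64(-0.7)] t 11.68 F [ 1.7 -0.7 -5.4] p [ 0.5789 -0.1358  0.063 ]
deck z 0.1181 lift~ 7.0
top org [193 202  10  17 136] u [0.5206 0.5538] v [0.1943 0.2128]
top org [180 300  12  18 160] u [0.3119 0.345 ] v [0.1972 0.2174]
top grill u [0.2833 0.2855 0.5686 0.5714] v0 0.2190
top grill u [0.2834 0.2853 0.5696 0.5716] v0 0.2190
scene org [275 139  11   9  77] u [0.3102 0.3466] v [0.1996 0.226 ]
scene org [287 186  51  11 329] u [0.5214 0.5581] v [0.1977 0.3219]
scene grill u [0.2856 0.2897 0.5737 0.574 ] v0 0.2218
scene grill u [0.2894 0.2959 0.574  0.5747] v0 0.2218
pads u 0.3291399498500046 0.5391399498500047 in grill axes 0.3233433939135949 0.5332925759633018
```

View pics/d.png

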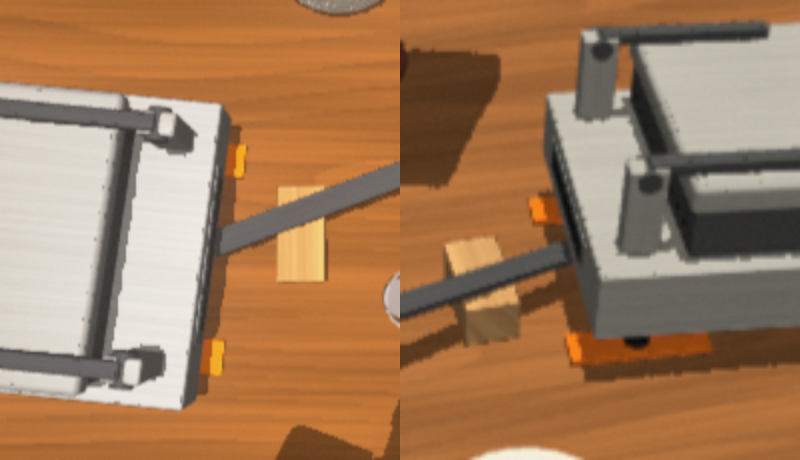

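Run:
```python
from b import *
f,P=cloud("scene"); I=f["pixels"]; z=P[...,2]; V=I.max(2)
m=(V<70)&(z>.003)&(z<.045)&(P[...,0]>.48)&(P[...,0]<.62)&(P[...,1]>.17)&(P[...,1]<.30)
k,l,st,_=cv2.connectedComponentsWithStats(m.astype(np.uint8))
for i in range(1,k):
    if st[i,4]>5: q=P[l==i]; print(st[i],"u",np.percentile(q[:,:2]@EX,[5,50,95]).round(4),"v",np.percentile(q[:,:2]@EY,[5,50,95]).round(4),"z",np.percentile(q[:,2],[5,95]).round(4))
hsv=cv2.cvtColor(I,cv2.COLOR_BGR2HSV).astype(int);H,S=hsv[...,0],hsv[...,1]
o=(H>=8)&(H<=20)&(S>205)&(P[...,0]>.5)&(P[...,0]<.62)&(abs(z-.008)<.004)&(P[...,1]>.14)&(P[...,1]<.32)
q=P[o]; u=q[:,:2]@EX; v=q[:,:2]@EY
for a in np.arange(.195,.325,.015):
    s=(v>a)&(v<a+.015)
    if s.sum()>3: print("%.3f"%a,np.percentile(u[s],[5,95]).round(4),s.sum())
```

```text
[308 187   9   4  27] u [0.5422 0.5483 0.5508] v [0.2493 0.2578 0.2688] z [0.0116 0.0239]
0.195 [0.5218 0.5557] 52
0.210 [0.5214 0.5567] 56
0.225 [0.5341 0.5561] 40
0.240 [0.5333 0.5574] 37
0.255 [0.5457 0.5574] 21
0.270 [0.5385 0.5569] 36
0.285 [0.5381 0.5569] 32
0.300 [0.5403 0.5578] 38
0.315 [0.5389 0.5576] 25
```

Both feet are on their pads: the far foot's outer edge is at u=.551 against .557 for the pad edge, so it is centred within about 1 mm. Next I'll drop the toe clear and draw the bar out.

```bash
python3 -m jog '[[[0,0,6],0,20],[[0,0,6],0,20],[[0,0,6],0,20],[[0,0,6],0,20],[[0,0,0],0,20],[[3,-8,1],0,20],[[3,-8,2],0,20],[[3,-8,2],0,20],[[3,-8,2],0,20],[[0,0,0],0,20]]' ; python3 b.py;  python3 -m jog '[[[3,-8,1],0,20],[[3,-8,1],0,20],[[3,-8,1],0,20],[[3,-8,1],0,20],[[3,-8,0],0,20],[[0,0,0],0,20]]'; python3 b.py
```

```text
time: 12.67
position: [0.5931, -0.1707, 0.0958]
eef_rot: [1.788, 2.578, -0.001]
wrist_force: [0.1, -1.7, -4.7]
grip_width: 0.303
gripper_force: 70.9
bar yaw 0.362 pitch -0.193  x@y=.12 0.4810  ztop@.12 0.0550  maxy 0.1719  n 1894
block x 0.419 0.454 y 0.072 0.120
grill yaw r/t/b -0.089 -0.092 0.067 n 152 45 24 width 0.2775 rear mid 0.4494 0.1814 z 0.1049 yaw -0.0728
foot off pad [np.float64(3.2), np.float64(3.2)] [np.float64(0.8), np.float64(-1.0)] t 12.72 F [-0.5 -0.5 -5.2] p [ 0.5927 -0.1698  0.0955]
deck z 0.1181 lift~ 7.0
time: 13.22
position: [0.6079, -0.2104, 0.0995]
eef_rot: [1.788, 2.579, -0.001]
wrist_force: [-0.2, -1.2, -4.6]
grip_width: 0.306
gripper_force: 70.9
bar yaw 0.367 pitch -0.190  x@y=.12 0.4798  ztop@.12 0.0515  maxy 0.1492  n 1848
block x 0.419 0.454 y 0.072 0.119
grill yaw r/t/b -0.088 -0.086 0.004 n 152 44 41 width 0.2820 rear mid 0.4475 0.1816 z 0.1042 yaw -0.0720
foot off pad [np.float64(1.2), np.float64(1.2)] [np.float64(0.8), np.float64(-0.9)] t 13.27 F [-1.1 -0.7 -4.9] p [ 0.6076 -0.2095  0.0994]
deck z 0.1181 lift~ 7.0
```

```bash
python3 -m jog '[[[0,0,-12],0,20],[[0,0,-14],0,20],[[0,0,-14],0,20],[[0,0,-14],0,20],[[0,0,-12],0,20],[[0,0,-9],0,20],[[0,0,-6],0,20],[[0,0,-5],0,20],[[0,0,-4],0,20],[[0,0,0],0,20]]' ; python3 b.py
```

```text
time: 14.1
position: [0.606, -0.2067, 0.0078]
eef_rot: [-1.789, -2.58, -0.001]
wrist_force: [0.2, 2.6, -2.4]
grip_width: 0.303
gripper_force: 70.1
bar yaw 0.362 pitch 0.089  x@y=.12 0.4809  ztop@.12 0.0590  maxy 0.1591  n 1744
block x 0.419 0.454 y 0.072 0.119
grill yaw r/t/b -0.089 -0.094 0.027 n 151 47 37 width 0.2802 rear mid 0.4482 0.1815 z 0.1044 yaw -0.0716
foot off pad [np.float64(1.9), np.float64(1.9)] [np.float64(0.7), np.float64(-0.9)] t 14.15 F [ 0.2  1.7 -3. ] p [ 0.6062 -0.2069  0.0084]
deck z 0.1179 lift~ 6.9
```

```bash
python3 -m jog '[[[0,0,-2],0,20],[[0,0,-1],0,20],[[0,0,-1],0,20],[[0,0,0],0,20]]'
```

```text
time: 14.48
position: [0.6066, -0.2074, 0.005]
eef_rot: [-1.789, -2.582, -0.001]
wrist_force: [-0.3, 1.8, -1.9]
grip_width: 0.302
gripper_force: 70.2
```

```bash
python3 -m jog '[[[0,0,-1],0,20],[[0,0,-1],0,20],[[0,0,-1],0,20],[[0,0,0],0,20]]'
```

```text
time: 14.82
position: [0.6068, -0.2075, 0.0044]
eef_rot: [-1.788, -2.582, 0.0]
wrist_force: [-5.2, 4.7, 10.8]
grip_width: 0.302
gripper_force: 71.7
```

Contact with the counter: the force is now +10.8 N. I'll back off 1 mm, release, then rise and clear out.

```bash
python3 -m jog '[[[0,0,1],0,20],[[0,0,0],0,40],[[0,0,0],0,85],[[0,0,0],0,85],[[0,0,0],0,85],[[0,0,0],0,85],[[0,0,0],0,85]]' && python3 -m jog '[[[0,0,10],0,85],[[0,0,20],0,85],[[0,0,30],0,85],[[0,0,35],0,85],[[0,-20,35],0,85],[[0,-20,30],0,85],[[0,0,0],0,85],[[0,0,0],0,85]]'; python3 b.py; python3 c.py pics/e.png
python3 - <<'E'
from h import *
cv2.imwrite("pics/f.png",optics.grab_frame("scene")["pixels"])
E
```

```text
time: 15.4
position: [0.6067, -0.2079, 0.0028]
eef_rot: [1.789, 2.582, -0.0]
wrist_force: [0.3, -0.1, -0.1]
grip_width: 1.0
gripper_force: 0.0
time: 16.07
position: [0.6088, -0.2499, 0.1676]
eef_rot: [1.786, 2.574, 0.001]
wrist_force: [-0.7, 0.2, -0.7]
grip_width: 0.997
gripper_force: 0.0
bar yaw 0.365 pitch 0.098  x@y=.12 0.4803  ztop@.12 0.0592  maxy 0.1574  n 1738
block x 0.419 0.454 y 0.072 0.119
grill yaw r/t/b -0.089 -0.085 0.057 n 152 45 26 width 0.2787 rear mid 0.4492 0.1814 z 0.1048 yaw -0.0712
foot off pad [np.float64(2.9), np.float64(2.8)] [np.float64(0.6), np.float64(-0.9)] t 16.12 F [ 0.   1.  -0.2] p [ 0.6071 -0.2483  0.1646]
deck z 0.1181 lift~ 7.0
top org [193 202  10  17 136] u [0.5209 0.5541] v [0.1947 0.2126]
top org [180 300  12  18 173] u [0.312  0.3451] v [0.1972 0.2173]
top grill u [0.2831 0.286  0.5686 0.5709] v0 0.2189
top grill u [0.2835 0.2851 0.5696 0.5715] v0 0.2189
scene org [275 139  11   9  81] u [0.3106 0.3478] v [0.1993 0.2256]
scene org [287 186  51  11 324] u [0.522  0.5581] v [0.1976 0.3226]
scene grill u [0.2826 0.2895 0.5738 0.5756] v0 0.2216
scene grill u [0.2895 0.2958 0.5739 0.575 ] v0 0.2216
pads u 0.3291399498500046 0.5391399498500047 in grill axes 0.3233433939135949 0.5332925759633018
```

View pics/f.png

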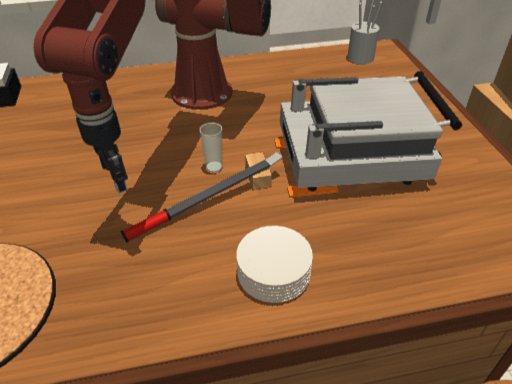

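View pics/e.png

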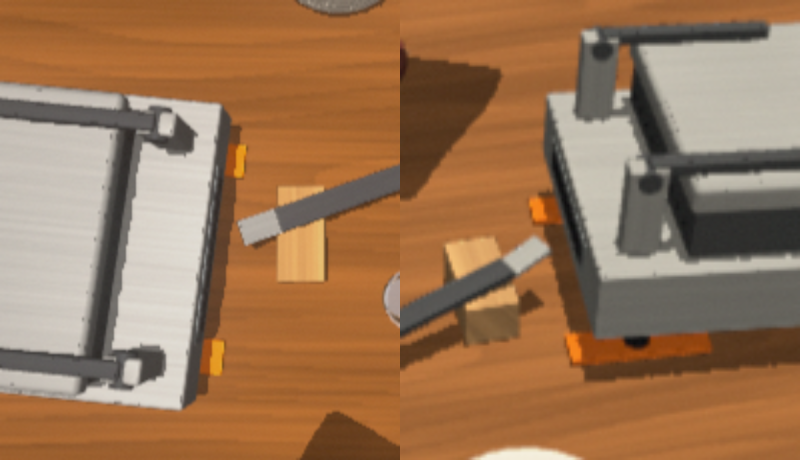

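The bar is clear of the grill, with its toe at (247,232) in the crop and its handle on the counter at (145,225). The grill's far foot is mid-pad, and the plates and glass have not moved. I'm handing it in.

```bash
python3 -c "
from cell import arm
print(arm.finish_job())"
```

```text
the job is handed in; nothing more can be done
None
```

The job is handed in at about 16 s: both rear feet measured on their pads (only the far one seen directly), peak lift about 11 mm, the bar drawn clear with its handle down on the counter and released, and the plates and glass unmoved.

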